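# Kit the band trays with their expansion plugs

### The job

Kit out the three job trays for the lathe: each tray has a nickel band lying in one pocket, so stand the brass expansion plug that fits that band (just smaller than its bore) upright, stud up, on the floor of the empty pocket of the same tray. One of the four expansion plugs fits none of the bands: leave it standing where it is, and leave the bands as they lie.

Things in the scene. Friction and masses are not known exactly. Their poses are not given: they have to be found in the camera images.
- plug_20: loose expansion plug, upright: slotted brass cylinder 20 mm in diameter, 32 mm tall, with a round steel draw stud 12 mm in diameter on top, from 32 to 61 mm above the base (grip it there); about 90 g. Origin: centre of its underside; z up along its axis.
- plug_30: loose expansion plug, upright: slotted brass cylinder 30 mm in diameter, 32 mm tall, with a round steel draw stud 12 mm in diameter on top, from 32 to 61 mm above the base (grip it there); about 180 g. Origin: centre of its underside; z up along its axis. The odd one, fitting none of the three bands.
- plug_40: loose expansion plug, upright: slotted brass cylinder 40 mm in diameter, 32 mm tall, with a round steel draw stud 12 mm in diameter on top, from 32 to 61 mm above the base (grip it there); about 300 g. Origin: centre of its underside; z up along its axis.
- plug_50: loose expansion plug, upright: slotted brass cylinder 50 mm in diameter, 32 mm tall, with a round steel draw stud 12 mm in diameter on top, from 32 to 61 mm above the base (grip it there); about 450 g. Origin: centre of its underside; z up along its axis.
- tray_small: fixed open brown wooden tray, 82 (x) by 156 (y) mm, 25 high, walls and floor 4 thick. A wall across the middle, as high, makes two pockets 74 (x) by 72 (y) mm centred at y = +38 and -38 mm. The small nickel band lies in the +y pocket; the -y one is empty. Trays look alike: tell them apart by the band. Origin: centre of the underside, on the table; z up.
- tray_medium: fixed open brown wooden tray, 82 (x) by 156 (y) mm, 25 high, walls and floor 4 thick. A wall across the middle, as high, makes two pockets 74 (x) by 72 (y) mm centred at y = +38 and -38 mm. The medium nickel band lies in the -y pocket; the +y one is empty. Trays look alike: tell them apart by the band. Origin: centre of the underside, on the table; z up.
- tray_large: fixed open brown wooden tray, 82 (x) by 156 (y) mm, 25 high, walls and floor 4 thick. A wall across the middle, as high, makes two pockets 74 (x) by 72 (y) mm centred at y = +38 and -38 mm. The large nickel band lies in the +y pocket; the -y one is empty. Trays look alike: tell them apart by the band. Origin: centre of the underside, on the table; z up.
- band_small: loose small nickel-silver joint band (plain ring), bore 22 mm, outside 28 mm, 14 mm high, lying flat in a pocket of tray_small; the 20 mm plug fits its bore. Stays where it is. Origin: centre of its underside, on the axis.
- band_medium: loose medium nickel-silver joint band (plain ring), bore 42 mm, outside 48 mm, 18 mm high, lying flat in a pocket of tray_medium; the 40 mm plug fits its bore. Stays where it is. Origin: centre of its underside, on the axis.
- band_large: loose large nickel-silver joint band (plain ring), bore 52 mm, outside 58 mm, 20 mm high, lying flat in a pocket of tray_large; the 50 mm plug fits its bore. Stays where it is. Origin: centre of its underside, on the axis.
Not all that is in view belongs to the job. Leave any blue look-alike of the plug_50 alone. What is shaped like the plug_20 but green is not meant.

How it is judged:
At the end, for the whole second after the job is handed in: The 20, 40 and 50 mm plugs stand upright (0.1 rad), released, at rest, on the floor of the empty pocket of the small, medium and large band's tray (axis within 30 mm of the pocket centre each way). Bands within 15 mm, upright 30 mm plug within 20 mm, of their starts (x of plug_20 in the frame of tray_small between -0.03 and 0.03 m and y of plug_20 in the frame of tray_small between -0.068 and -0.008 m and z of plug_20 in the frame of tray_small between 0.002 and 0.007 m and angle between each of plug_20, plug_40, plug_50, plug_30's own z axis and vertical below 0.1 rad and linear speed of each of plug_20, plug_40, plug_50 below 0.02 m/s and contact force between each of plug_20, plug_40, plug_50 and the fingers below 0.2 N and distance of each of band_small, band_medium, band_large from where it was at the start of the episode below 0.015 m and x of plug_40 in the frame of tray_medium between -0.03 and 0.03 m and y of plug_40 in the frame of tray_medium between 0.008 and 0.068 m and z of plug_40 in the frame of tray_medium between 0.002 and 0.007 m and x of plug_50 in the frame of tray_large between -0.03 and 0.03 m and y of plug_50 in the frame of tray_large between -0.068 and -0.008 m and z of plug_50 in the frame of tray_large between 0.002 and 0.007 m and distance of plug_30 from where it was at the start of the episode below 0.02 m); the robot touches nothing.
It fails at once if the small nickel band is pushed more than 15 mm or lifted out of its place (distance of band_small from where it was at the start of the episode above 0.015 m).
It fails at once if the medium nickel band is pushed more than 15 mm or lifted out of its place (distance of band_medium from where it was at the start of the episode above 0.015 m).
It fails at once if the large nickel band is pushed more than 15 mm or lifted out of its place (distance of band_large from where it was at the start of the episode above 0.015 m).
It fails at once if the odd plug that fits no band (30 mm) is moved more than 20 mm or knocked over (distance of plug_30 from where it was at the start of the episode above 0.02 m or angle between plug_30's own z axis and vertical above 0.3 rad).
It also fails if it takes over 80 s, if anything falls off the work surface, if the arm or the gripper's body presses on something with over 40 N, if the wrist force passes 120 N, or if a joint passes its speed limit or range.

### The arm

A 6-joint arm with a two-finger parallel gripper is mounted at the origin on the work surface. World frame = base frame: x ahead of the robot, y to its left, z up, the work surface at z = 0. Lengths are in m, angles in rad, forces in N, time in s.
With the tool pointing down it reaches from about 0.3 to 0.775 m from the base axis. Payload 14.6 kg.
Tool frame: the origin (TCP) lies midway between the tips of the shut fingers; the grasp point (between the pads) lies 19 mm behind it; z points along the fingers, y is the line along which they close (so a half turn about z gives the same grasp; the last joint's range is limited). The gripper opens to 94 mm and grips with 3 to 60 N. Pads are 16 mm wide; open, the fingers measure 119 mm over their backs; the gripper's body (75 mm by 177 mm) begins 78 mm behind the grasp point.
Start: joints at [1.24, 0.3, 1.521, -0, 1.321, -0.067], TCP at [0.143, 0.531, 0.205] pointing down, gripper open.
Joint ranges: [-3.03, 3.03], [-0.79, 2.21], [0.23, 2.52], [-1.04, 4.18], [0, 3.07], [-2.55, 2.55]. Speed limits (rad/s): [2.22, 2.22, 2.57, 3.14, 3.14, 3.14].

### API

Orientations are given as a unit quaternion [x, y, z, w].
In Python, from station import bot gives the robot as it stands.
- The arm moves only by the tool carry_out, never from a script. Its argument "plan" is a list of rows, each a list of 7 numbers: the opening, from 0 (shut) to 1 (fully open), then the shift along the tool's x, y, z in m, then the turn, a rotation vector about the tool's x, y, z in degrees. In form: [[gripper, x, y, z, rx, ry, rz], ...]. A call has 1 to 10 rows; each row shifts and turns the commanded pose from where the row before left it, along the tool's axes as they then stand; what a row does not reach is not made up. A row lasts 1/8 s, in which the tool goes at most 62.5 mm and 10.7 degrees, less where a joint would pass 70% of its speed; a pose out of reach is approached as far as the arm can. A call is refused whole if a number of a shift passes 0.0625 or a number of a turn 10.7, either way. A call with a gripper value outside its range is refused whole. The fingers move at their own pace and stop on an object; "squeeze" is the grip in N (left out, the last holds). Time passes only in rows, so rows that do not move let the fingers close. It gives the time, the measured TCP pose, the force, the opening and the grip force at its end, in the units of the state.
- bot.state(): the state, without advancing time (a new reading comes with each control period).
- bot.grab_frame(name): name is "scene" or "top" or "wrist"; returns a dict with "color" (420x560x3 uint8, blue, green, red), "range_z" (420x560 float32, m along the optical axis (not along the pixel's ray), 0 where there is no reading), "K" (3x3 intrinsics, pixels), "k1" (the pictures are not rectified: a ray, as slopes to the right and down, at radius r is drawn at 1 + k1 r^2 times it, then the intrinsics apply), "rvec" (rotation vector, rad) and "tvec" (3), from world to camera coordinates, as OpenCV has them. Camera axes: x right, y down, z forward; pixel columns grow to the right and rows downward; lengths in m; the calibration is good to about 2 mm. A picture is of the moment at which its call begins.
- bot.close_job(): hands the job in; it is judged then, once.
The state is a dict: "t": time; "q": joint angles; "qvel": joint speeds; "tau": joint torques, N m; "tcp_pos": TCP position; "tcp_rot": TCP orientation; "force": force on the tool from outside, world axes, zero at the start; "ft_torque": the same for the moment, N m; "width": finger opening in m; "finger_force": force on a finger pad.
Only numpy, scipy, OpenCV 4.12 (cv2) and the standard library are available. Lean on these libraries where they do the work, as an engineer would, in place of code of your own. Each camera call takes 0.05 s, during which the arm holds its last target. There are 200 camera calls.

## Working session

There is one attempt and no reset: what is moved stays moved. The work goes in short steps, Python scripts to look and compute and a tool call to move; the robot and the scene stay as the last step left them, time stands still between calls to the robot, and variables do not carry over. Pictures are saved under pics/ and viewed, at most 14 in all, crops included, and the job is handed in when it is done.

Besides the shell and the picture viewer there is one more tool, called after "Call:" in YAML: its name, and indented under it one key for each argument. carry_out: Moves the arm, as the interface text tells. Its arguments: {"type":"object","properties":{"plan":{"type":"array","items":{"type":"array","items":{"type":"number"}}},"squeeze":{"type":"number"}},"required":["plan"]}

```bash
mkdir -p pics; ls; cat > h.py <<'E'
import numpy as np, cv2
from station import bot
def ray(f,uv):
    K=f["K"];R=cv2.Rodrigues(np.array(f["rvec"],float))[0];t=np.array(f["tvec"],float).ravel()
    p=np.atleast_2d(np.array(uv,float)); d=(p-[K[0][2],K[1][2]])/[K[0][0],K[1][1]]
    s=d.copy()
    for _ in range(20): s=d/(1+f["k1"]*(s**2).sum(1,keepdims=True))
    c=-R.T@t; v=np.c_[s,np.ones(len(s))]
    return c,v@R   # world dirs, unit optical depth
def onplane(f,uv,z):
    c,v=ray(f,uv); return c+v*((z-c[2])/v[:,2])[:,None]
def cloud(f):
    h,w=f["range_z"].shape; u,v=np.meshgrid(np.arange(w),np.arange(h))
    c,d=ray(f,np.c_[u.ravel(),v.ravel()]); P=c+d*f["range_z"].ravel()[:,None]
    P[f["range_z"].ravel()==0]=np.nan
    return P.reshape(h,w,3)
E
python3 - <<'E'
from h import *
for n in("top","scene"):
    f=bot.grab_frame(n); cv2.imwrite(f"pics/{n}0.png",f["color"]); np.save(f"{n}0.npy",f,allow_pickle=True)
    c,_=ray(f,[[280,210]]); print(n,c,onplane(f,[[280,210]],0),f["K"][0][0],f["k1"])
s=bot.state();print(s["t"],s["tcp_pos"],s["tcp_rot"],s["width"])
E
```

```text
pics
top [ 0.2720454  -0.0545887   1.07795275] [[ 0.53090007 -0.06686007  0.        ]] 470.8516232272861 0.029157273599295173
scene [ 1.40427166 -0.19731634  0.71441171] [[ 4.65804361e-01 -2.98927052e-02  1.11022302e-16]] 452.4431578181003 -0.07266535214811452
0.1 [0.14333172 0.53074808 0.20495363] [ 1.31498227e-01  9.91316267e-01 -5.11474729e-04 -1.11886021e-04] 0.09401284770959398
```

View pics/top0.png

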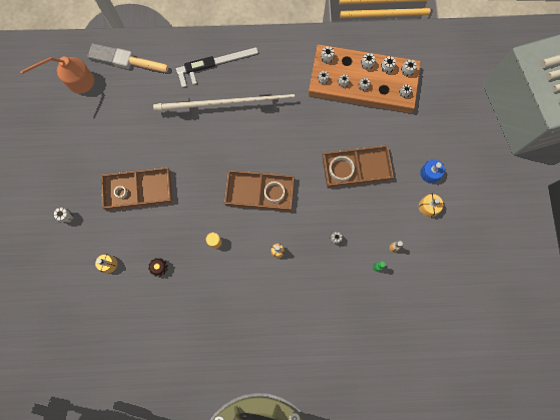

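View pics/scene0.png

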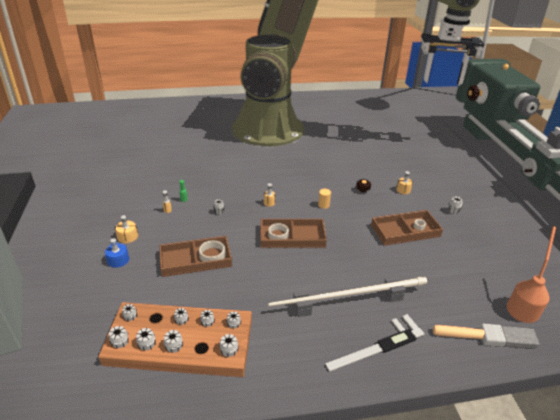

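The top view shows the trays, told apart by the band: small at (136,188), medium at (260,191) and large at (358,166). The brass plug candidates are at (106,263), (278,250), (397,246) and (431,205). The yellow cylinder at (214,240) has no stud. Blue (433,170) and green (380,266) are decoys. Next I'll measure sizes and positions.

```bash
python3 - <<'E'
from h import *
f=np.load("top0.npy",allow_pickle=True).item(); P=cloud(f); img=f["color"]
hsv=cv2.cvtColor(img,cv2.COLOR_BGR2HSV)
print("plugs: height percentile, stud centre, body from rim")
for n,(u,v) in dict(A=(106,263),B=(278,250),C=(397,246),D=(431,205),cyl=(214,240),blue=(433,170),green=(380,266)).items():
    u0,v0=u-24,v-24; W=P[v0:v0+48,u0:u0+48].reshape(-1,3); z=W[:,2]
    st=W[(z>.045)&(z<.07)]; bo=W[(z>.026)&(z<.04)]; al=W[(z>.012)&(z<.07)]
    bc,br=cv2.minEnclosingCircle(bo[:,:2].astype(np.float32)) if len(bo) else (0,0)
    print(n,"zmax %.3f"%np.nanmax(z),"stud",len(st),st.mean(0).round(3) if len(st) else None,"body c",np.round(bc,3),"dia %.3f"%(2*br),len(bo))
print("trays")
for n,(u,v) in dict(S=(136,188),M=(260,191),L=(358,166)).items():
    h=hsv[v-35:v+35,u-45:u+45]; Q=P[v-35:v+35,u-45:u+45].reshape(-1,3)
    m=((h[...,0]<14)&(h[...,1]>90)).ravel().copy()
    T=Q[m&(Q[:,2]>.018)&(Q[:,2]<.03)][:,:2].astype(np.float32)
    (c,s,a)=cv2.minAreaRect(T); b=cv2.boxPoints((c,s,a))
    print(n,len(T),np.round(c,4),np.round(s,4),round(a,1)); 
    e=b[1]-b[0]; e2=b[2]-b[1]; e=e if np.hypot(*e)>np.hypot(*e2) else e2
    e/=np.hypot(*e); e*=np.sign(e[1]); print("   +y axis",e.round(3),"pockets +/-",(c+.038*e).round(4),(c-.038*e).round(4))
    mb=((h[...,1]<70)&(h[...,2]>120)).ravel(); R=Q[mb&(Q[:,2]>.008)&(Q[:,2]<.03)]
    (bc,br)=cv2.minEnclosingCircle(R[:,:2].astype(np.float32)); print("   band",np.round(bc,3),"d %.3f"%(2*br),"z",np.median(R[:,2]).round(3))
o=[cv2.resize(img[v-25:v+25,u-25:u+25],(200,200),interpolation=cv2.INTER_CUBIC) for u,v in[(106,263),(278,250),(397,246),(431,205)]]
f2=np.load("scene0.npy",allow_pickle=True).item()["color"]
o2=[cv2.resize(f2[v-25:v+25,u-25:u+25],(200,200),interpolation=cv2.INTER_CUBIC) for u,v in[(404,184),(269,197),(167,203),(126,230)]]
cv2.imwrite("pics/crop.png",np.vstack([np.hstack(o),np.hstack(o2)]))
E
```

```text
plugs: height percentile, stud centre, body from rim
A zmax 0.063 stud 36 [0.417 0.326 0.057] body c [0.418 0.329] dia 0.040 187
B zmax 0.064 stud 29 [ 0.432 -0.058  0.059] body c [ 0.432 -0.058] dia 0.028 90
C zmax 0.063 stud 63 [ 0.409 -0.303  0.058] body c [ 0.411 -0.301] dia 0.074 54
D zmax 0.065 stud 32 [ 0.525 -0.416  0.057] body c [ 0.526 -0.417] dia 0.049 291
cyl zmax 0.047 stud 9 [0.457 0.091 0.046] body c [0.459 0.087] dia 0.029 24
blue zmax 0.064 stud 36 [ 0.609 -0.428  0.057] body c [ 0.61  -0.428] dia 0.052 299
green zmax 0.063 stud 61 [ 0.408 -0.302  0.058] body c [ 0.411 -0.301] dia 0.074 54
trays
S 449 [0.5915 0.2672] [0.0853 0.1558] 4.8
   +y axis [-0.084  0.996] pockets +/- [0.5883 0.3051] [0.5946 0.2293]
   band [0.613 0.306] d 0.085 z 0.016
M 400 [ 0.5765 -0.0198] [0.1561 0.0835] 82.8
   +y axis [0.125 0.992] pockets +/- [0.5812 0.0179] [ 0.5717 -0.0575]
   band [ 0.582 -0.006] d 0.146 z 0.019
L 445 [ 0.6275 -0.2543] [0.0837 0.156 ] 5.2
   +y axis [-0.09   0.996] pockets +/- [ 0.6241 -0.2165] [ 0.6309 -0.2922]
   band [ 0.643 -0.252] d 0.142 z 0.022
```

View pics/crop.png

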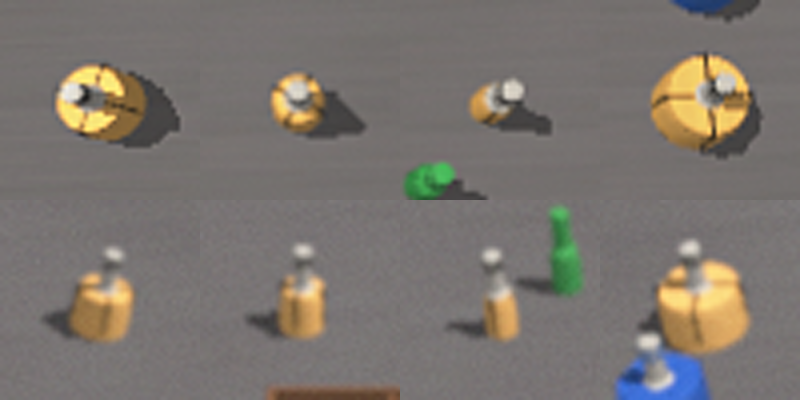

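```bash
python3 - <<'E'
from h import *
ft=np.load("top0.npy",allow_pickle=True).item(); fs=np.load("scene0.npy",allow_pickle=True).item()
G=dict(A40=(.417,.326),B30=(.432,-.058),C20=(.412,-.32),D50=(.525,-.416),green=(.37,-.29))
def stud(f,g):
    P=cloud(f); hsv=cv2.cvtColor(f["color"],cv2.COLOR_BGR2HSV)
    m=(P[...,2]>.052)&(P[...,2]<.07)&(np.hypot(P[...,0]-g[0],P[...,1]-g[1])<.028)&(hsv[...,1]<60)
    v,u=np.nonzero(m); 
    return (len(u),np.median(np.c_[u,v],0),onplane(f,[[u.mean(),v.mean()]],.0585)[0,:2].round(4)) if len(u) else None
for n,g in G.items(): print(n,stud(ft,g),stud(fs,g))
for n,f,c in(("top",ft,{"S":(121,192),"M":(274,191),"L":(342,168)}),):
    g=f["color"]
    for k,(u,v) in c.items(): print(k,onplane(f,[[u,v]],.02).round(3))
P=cloud(ft); Z=P[...,2]; print("tall things near work: ",[(round(float(x),2),round(float(y),2),round(float(z),2)) for x,y,z in P[40:300:20,40:560:20].reshape(-1,3) if z>.075])
E
```

```text
A40 (28, array([ 99.5, 261. ]), array([0.4173, 0.327 ])) (22, array([407., 174.]), array([0.4224, 0.3303]))
B30 (25, array([277., 248.]), array([ 0.432 , -0.0573])) (23, array([269., 186.]), array([ 0.4363, -0.0561]))
C20 (28, array([399., 244.]), array([ 0.432 , -0.3245])) (21, array([165., 193.]), array([ 0.4353, -0.3217]))
D50 (24, array([436., 201.]), array([ 0.5256, -0.4159])) (31, array([123., 218.]), array([ 0.5263, -0.4143]))
green None None
S [[0.582 0.3   0.02 ]]
M [[ 0.572 -0.054  0.02 ]]
L [[ 0.623 -0.217  0.02 ]]
tall things near work:  [(0.87, 0.42, 0.11), (0.81, -0.59, 0.16), (0.8, -0.64, 0.16), (0.81, -0.59, 0.08), (0.77, -0.6, 0.13), (0.76, -0.63, 0.16), (0.74, -0.61, 0.11), (0.71, -0.62, 0.16), (0.7, -0.62, 0.08), (0.67, -0.62, 0.15), (0.65, -0.64, 0.1)]
```

Call:
carry_out:
  plan:
    - [0.45, 0, 0, 0, 0, 0, -7.6]
    - [0.45, 0, 0, 0, 0, 0, -7.5]
    - [0.45, -0.0393, -0.029, 0, 0, 0, 0]
    - [0.45, -0.0393, -0.029, 0, 0, 0, 0]
    - [0.45, -0.0393, -0.029, 0, 0, 0, 0]
    - [0.45, -0.0393, -0.029, 0, 0, 0, 0]
    - [0.45, -0.0393, -0.029, 0, 0, 0, 0]
    - [0.45, -0.0393, -0.029, 0, 0, 0, 0]
    - [0.45, -0.0393, -0.029, 0, 0, 0, 0]
    - [0.45, 0, 0, 0, 0, 0, 0]

```text
t: 1.35
tcp_pos: [0.4202, 0.3261, 0.2049]
tcp_rot: [0.002, 1.0, -0.0, -0.0]
force: [0.2, 0.5, 0.4]
width: 0.0422
finger_force: 0.0
```

```bash
cat >> h.py <<'E'
def wstud(g,name):
    from scipy.spatial.transform import Rotation as Ro
    s=bot.state(); f=bot.grab_frame("wrist"); cv2.imwrite(f"pics/{name}.png",f["color"]); P=cloud(f)
    hsv=cv2.cvtColor(f["color"],cv2.COLOR_BGR2HSV)
    m=(P[...,2]>.054)&(P[...,2]<.068)&(np.hypot(P[...,0]-g[0],P[...,1]-g[1])<.03)
    v,u=np.nonzero(m); q=P[m]
    print("t",s["t"],"tcp",np.round(s["tcp_pos"],4),"axes",Ro.from_quat(s["tcp_rot"]).as_matrix().round(3).tolist())
    if len(u):
        c,r=cv2.minEnclosingCircle(np.c_[u,v].astype(np.float32))
        print("stud",onplane(f,[c],.061)[0].round(4),"ctr px",np.round(c),"dia",(2*r/f["K"][0][0]*np.median(f["range_z"][m])).round(4),"z",np.median(q[:,2]).round(4),len(u))
    else: print("none")
E
python3 -c "
from h import *
wstud((.418,.328),'w1')"
```

```text
t 1.35 tcp [0.4202 0.3261 0.2049] axes [[-1.0, 0.004, -0.001], [0.004, 1.0, -0.001], [0.001, -0.001, -1.0]]
stud [0.4181 0.331  0.061 ] ctr px [284. 194.] dia 0.0127 z 0.0604 132
```

View pics/w1.png

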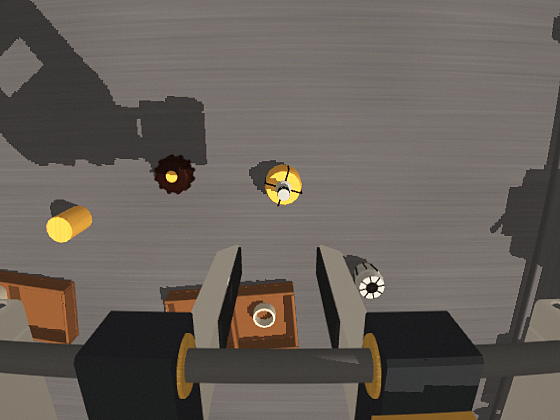

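The wrist view shows plug_40 at (284,194) with its stud up, near (0.418, 0.330), and nothing stands close to the fingers. I'll go down and grip it.

Call:
carry_out:
  plan:
    - [0.4, 0.002, 0.003, 0.045, 0, 0, 0]
    - [0.4, 0, 0, 0.045, 0, 0, 0]
    - [0.4, 0, 0, 0.045, 0, 0, 0]
    - [0.4, 0, 0, 0.022, 0, 0, 0]
    - [0.4, 0, 0, 0.011, 0, 0, 0]
    - [0, 0, 0, 0, 0, 0, 0]
    - [0, 0, 0, 0, 0, 0, 0]
    - [0, 0, 0, 0, 0, 0, 0]
    - [0, 0, 0, 0, 0, 0, 0]
  squeeze: 30

```text
t: 2.52
tcp_pos: [0.4168, 0.3311, 0.0382]
tcp_rot: [0.0, 1.0, 0.0, 0.001]
force: [-0.8, 0.4, 5.9]
width: 0.0111
finger_force: 30.0
```

Call:
carry_out:
  plan:
    - [0, 0, 0, -0.02, 0, 0, 0]
    - [0, 0, 0, -0.03, 0, 0, 0]
    - [0, 0, 0, -0.02, 0, 0, 0]
    - [0, -0.01, -0.018, 0, 0, 0, 0]
    - [0, -0.026, -0.051, 0, 0, 0, 0]
    - [0, -0.031, -0.058, 0, 0, 0, 0]
    - [0, -0.031, -0.058, 0, 0, 0, 0]
    - [0, -0.031, -0.058, 0, 0, 0, 0]
    - [0, -0.025, -0.052, 0, 0, 0, 0]
    - [0, -0.01, -0.018, 0, 0, 0, 0]

```text
t: 3.78
tcp_pos: [0.5763, 0.0237, 0.107]
tcp_rot: [0.002, 1.0, -0.0, -0.0]
force: [-0.5, 1.0, -3.5]
width: 0.0109
finger_force: 30.0
```

Call:
carry_out:
  plan:
    - [0, 0, 0, 0, 0, 0, 0]
    - [0, 0, 0, 0, 0, 0, 0]

```text
t: 4.03
tcp_pos: [0.5752, 0.0277, 0.1072]
tcp_rot: [-0.0, 1.0, 0.0, -0.0]
force: [0.1, 0.2, -4.4]
width: 0.0114
finger_force: 30.0
```

```bash
python3 -c "
from h import *
print(bot.state()['tcp_pos'],bot.state()['width'])
f=bot.grab_frame('wrist');cv2.imwrite('pics/w2.png',f['color'])"
```

```text
[0.57521191 0.0277122  0.10724483] 0.011384203169976691
```

View pics/w2.png

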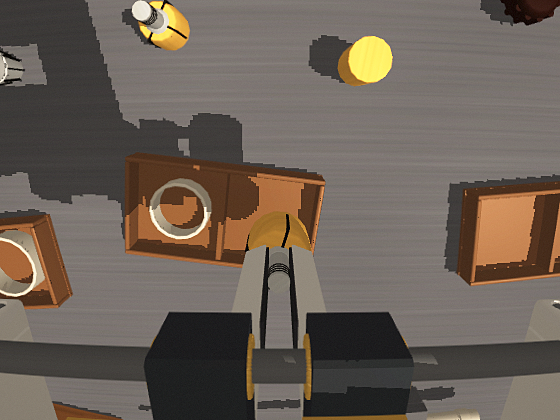

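The view shows plug_40 held upright above the empty pocket of the medium tray, around (278,240). It's about 10 mm off centre, so I'll correct that and lower it.

Call:
carry_out:
  plan:
    - [0, -0.006, -0.01, 0, 0, 0, 0]
    - [0, 0, 0, 0.025, 0, 0, 0]
    - [0, 0, 0, 0.025, 0, 0, 0]
    - [0, 0, 0, 0.01, 0, 0, 0]
    - [0, 0, 0, 0.0045, 0, 0, 0]
    - [0, 0, 0, 0, 0, 0, 0]

```text
t: 4.82
tcp_pos: [0.5821, 0.0165, 0.0435]
tcp_rot: [0.0, 1.0, -0.0, 0.0]
force: [-0.4, -0.8, -3.8]
width: 0.0109
finger_force: 30.0
```

Call:
carry_out:
  plan:
    - [0, 0, 0, 0.0015, 0, 0, 0]
    - [0, 0, 0, 0, 0, 0, 0]
    - [0.35, 0, 0, 0, 0, 0, 0]
    - [0.35, 0, 0, 0, 0, 0, 0]
    - [0.35, 0, 0, 0, 0, 0, 0]
    - [0.35, 0, 0, -0.02, 0, 0, 0]
    - [0.35, 0, 0, -0.045, 0, 0, 0]
    - [0.35, 0, 0, -0.045, 0, 0, 0]

```text
t: 5.82
tcp_pos: [0.5815, 0.0165, 0.1526]
tcp_rot: [0.0, 1.0, 0.0, -0.0]
force: [0.2, -1.1, 0.3]
width: 0.033
finger_force: 0.0
```

Call:
carry_out:
  plan:
    - [0.4, 0.007, -0.05, -0.03, 0, 0, 0]
    - [0.4, 0.007, -0.05, -0.02, 0, 0, 0]
    - [0.4, 0.007, -0.05, 0, 0, 0, 0]
    - [0.4, 0.007, -0.05, 0, 0, 0, 0]
    - [0.4, 0.007, -0.05, 0, 0, 0, 0]
    - [0.4, 0.007, -0.05, 0, 0, 0, 0]
    - [0.4, 0.007, -0.05, 0, 0, 0, 0]
    - [0.4, 0.006, -0.05, 0, 0, 0, 0]
    - [0.4, 0, -0.032, 0, 0, 0, 0]
    - [0.4, 0, 0, 0, 0, 0, 0]

```text
t: 7.08
tcp_pos: [0.5259, -0.4173, 0.2007]
tcp_rot: [0.001, 1.0, 0.0, -0.0]
force: [0.6, -0.1, -0.3]
width: 0.0375
finger_force: 0.0
```

Call:
carry_out:
  plan:
    - [0.4, 0, 0, 0, 0, 0, 0]

```text
t: 7.2
tcp_pos: [0.5268, -0.4148, 0.2013]
tcp_rot: [-0.0, 1.0, 0.0, -0.0]
force: [0.1, 0.0, -0.3]
width: 0.0376
finger_force: 0.0
```

```bash
python3 -c "
from h import *
wstud((.526,-.415),'w3')"
```

```text
t 7.2 tcp [ 0.5268 -0.4148  0.2013] axes [[-1.0, -0.0, -0.0], [-0.0, 1.0, 0.0], [0.0, 0.0, -1.0]]
stud [ 0.5264 -0.4159  0.061 ] ctr px [277. 196.] dia 0.0125 z 0.0603 133
```

View pics/w3.png

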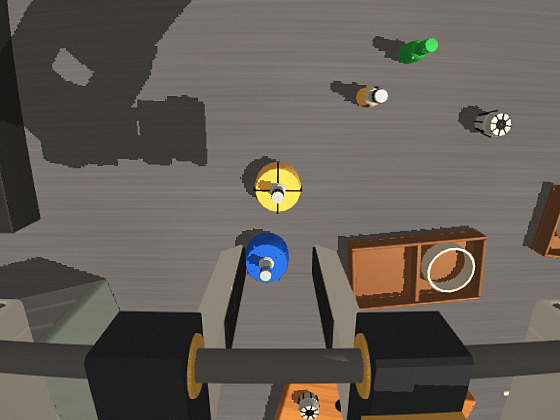

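The wrist view shows plug_50 at (277,190) with its stud at (0.526, -0.416). The blue look-alike stands 84 mm away along x, clear of the fingers. I'll go down and grip plug_50.

Call:
carry_out:
  plan:
    - [0.4, 0.0005, -0.001, 0.045, 0, 0, 0]
    - [0.4, 0, 0, 0.045, 0, 0, 0]
    - [0.4, 0, 0, 0.043, 0, 0, 0]
    - [0.4, 0, 0, 0.02, 0, 0, 0]
    - [0.4, 0, 0, 0.01, 0, 0, 0]
    - [0, 0, 0, 0, 0, 0, 0]
    - [0, 0, 0, 0, 0, 0, 0]
    - [0, 0, 0, 0, 0, 0, 0]
    - [0, 0, 0, 0, 0, 0, 0]
  squeeze: 40

```text
t: 8.38
tcp_pos: [0.5265, -0.4165, 0.0395]
tcp_rot: [0.0, 1.0, -0.0, 0.001]
force: [-0.1, 2.8, 6.8]
width: 0.0113
finger_force: 40.0
```

Call:
carry_out:
  plan:
    - [0, 0, 0, -0.02, 0, 0, 0]
    - [0, 0, 0, -0.035, 0, 0, 0]
    - [0, 0, 0, -0.025, 0, 0, 0]
    - [0, 0, 0.03, 0, 0, 0, 0]
    - [0, -0.015, 0.035, 0, 0, 0, 0]
    - [0, -0.03, 0.03, 0, 0, 0, 0]
    - [0, -0.03, 0.02, 0, 0, 0, 0]
    - [0, -0.02, 0.007, 0, 0, 0, 0]
    - [0, -0.01, 0.002, 0, 0, 0, 0]
    - [0, 0, 0, 0, 0, 0, 0]

```text
t: 9.62
tcp_pos: [0.6311, -0.2927, 0.1184]
tcp_rot: [0.0, 1.0, 0.0, -0.0]
force: [-0.3, -0.7, -6.6]
width: 0.0112
finger_force: 40.0
```

Call:
carry_out:
  plan:
    - [0, 0, 0, 0, 0, 0, 0]

```text
t: 9.75
tcp_pos: [0.6305, -0.2932, 0.1185]
tcp_rot: [0.001, 1.0, -0.0, -0.0]
force: [-0.4, -0.7, -5.0]
width: 0.0106
finger_force: 40.0
```

Call:
carry_out:
  plan:
    - [0, 0, 0.001, 0.025, 0, 0, 0]
    - [0, 0, 0, 0.025, 0, 0, 0]
    - [0, 0, 0, 0.015, 0, 0, 0]
    - [0, 0, 0, 0.0075, 0, 0, 0]
    - [0, 0, 0, 0, 0, 0, 0]

```text
t: 10.38
tcp_pos: [0.6311, -0.2916, 0.0461]
tcp_rot: [0.0, 1.0, 0.0, -0.0]
force: [-0.9, -0.6, -6.2]
width: 0.0113
finger_force: 40.0
```

Call:
carry_out:
  plan:
    - [0, 0, 0, 0.002, 0, 0, 0]
    - [0, 0, 0, 0.001, 0, 0, 0]
    - [0.35, 0, 0, 0, 0, 0, 0]
    - [0.35, 0, 0, 0, 0, 0, 0]
    - [0.35, 0, 0, 0, 0, 0, 0]
    - [0.35, 0, 0, -0.02, 0, 0, 0]
    - [0.35, 0, 0, -0.045, 0, 0, 0]
    - [0.35, 0, 0, -0.045, 0, 0, 0]
    - [0.35, 0, 0, -0.045, 0, 0, 0]

```text
t: 11.5
tcp_pos: [0.6311, -0.2915, 0.2013]
tcp_rot: [0.0, 1.0, -0.0, 0.001]
force: [0.9, 0.3, -0.6]
width: 0.0328
finger_force: 0.0
```

Call:
carry_out:
  plan:
    - [0.35, 0.04, -0.005, 0, 0, 0, 0]
    - [0.35, 0.05, -0.01, 0, 0, 0, 0]
    - [0.35, 0.05, -0.01, 0, 0, 0, 0]
    - [0.35, 0.04, -0.005, 0, 0, 0, 0]
    - [0.35, 0.018, 0, 0, 0, 0, 0]
    - [0.35, 0, 0, 0, 0, 0, 0]
    - [0.35, 0, 0, 0, 0, 0, 0]

```text
t: 12.38
tcp_pos: [0.4339, -0.3215, 0.1987]
tcp_rot: [-0.0, 1.0, -0.0, 0.0]
force: [-0.0, 0.1, 0.2]
width: 0.0331
finger_force: 0.0
```

```bash
python3 -c "
from h import *
wstud((.433,-.323),'w4')"
```

```text
t 12.375 tcp [ 0.4339 -0.3215  0.1987] axes [[-1.0, -0.0, 0.001], [-0.0, 1.0, -0.001], [-0.001, -0.001, -1.0]]
stud [ 0.4324 -0.3235  0.061 ] ctr px [276. 196.] dia 0.0129 z 0.0602 136
```

View pics/w4.png

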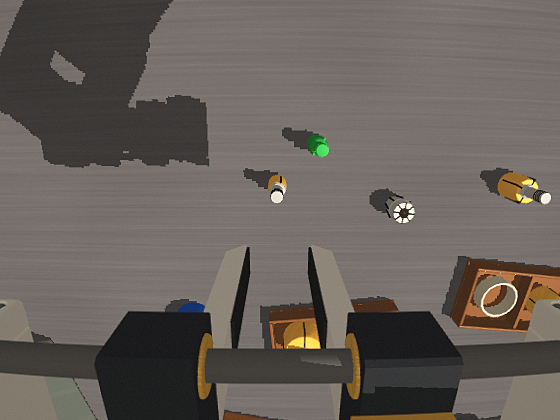

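The wrist view shows plug_20 at (277,190), with green (320,148) and the collet (402,210) clear of the fingers. I'll grip it.

Call:
carry_out:
  plan:
    - [0.3, 0.0015, -0.002, 0.045, 0, 0, 0]
    - [0.3, 0, 0, 0.045, 0, 0, 0]
    - [0.3, 0, 0, 0.043, 0, 0, 0]
    - [0.3, 0, 0, 0.02, 0, 0, 0]
    - [0.3, 0, 0, 0.008, 0, 0, 0]
    - [0.15, 0, 0, 0, 0, 0, 0]
    - [0, 0, 0, 0, 0, 0, 0]
    - [0, 0, 0, 0, 0, 0, 0]
    - [0, 0, 0, 0, 0, 0, 0]
  squeeze: 20

```text
t: 13.55
tcp_pos: [0.4322, -0.3238, 0.0379]
tcp_rot: [0.0, 1.0, -0.001, 0.001]
force: [1.1, 1.4, 6.3]
width: 0.0117
finger_force: 20.0
```

Call:
carry_out:
  plan:
    - [0, 0, 0, -0.02, 0, 0, 0]
    - [0, 0, 0, -0.04, 0, 0, 0]
    - [0, 0, 0, -0.04, 0, 0, 0]
    - [0, -0.008, 0.025, 0, 0, 0, 0]
    - [0, -0.014, 0.045, 0, 0, 0, 0]
    - [0, -0.014, 0.045, 0, 0, 0, 0]
    - [0, -0.014, 0.045, 0, 0, 0, 0]
    - [0, -0.014, 0.045, 0, 0, 0, 0]
    - [0, -0.014, 0.045, 0, 0, 0, 0]
    - [0, -0.014, 0.045, 0, 0, 0, 0]

```text
t: 14.8
tcp_pos: [0.5239, -0.027, 0.1371]
tcp_rot: [0.0, 1.0, -0.0, 0.0]
force: [0.3, -0.4, -0.7]
width: 0.0114
finger_force: 20.0
```

Call:
carry_out:
  plan:
    - [0, -0.014, 0.045, 0, 0, 0, 0]
    - [0, -0.014, 0.045, 0, 0, 0, 0]
    - [0, -0.014, 0.045, 0, 0, 0, 0]
    - [0, -0.014, 0.045, 0, 0, 0, 0]
    - [0, -0.014, 0.045, 0, 0, 0, 0]
    - [0, -0.014, 0.045, 0, 0, 0, 0]
    - [0, 0, 0.032, 0, 0, 0, 0]
    - [0, 0, 0, 0, 0, 0, 0]
    - [0, 0, 0, 0, 0, 0, 0]

```text
t: 15.92
tcp_pos: [0.6077, 0.2729, 0.1368]
tcp_rot: [0.0, 1.0, -0.0, -0.0]
force: [-0.1, -0.8, -1.2]
width: 0.0115
finger_force: 20.0
```

Call:
carry_out:
  plan:
    - [0, 0.013, -0.022, 0, 0, 0, 0]
    - [0, 0, -0.022, 0, 0, 0, 0]
    - [0, 0, 0, 0, 0, 0, 0]
    - [0, 0, 0, 0.03, 0, 0, 0]
    - [0, 0, 0, 0.03, 0, 0, 0]
    - [0, 0, 0, 0.02, 0, 0, 0]
    - [0, 0, 0, 0.01, 0, 0, 0]
    - [0, 0, 0, 0.003, 0, 0, 0]
    - [0, 0, 0, 0, 0, 0, 0]

```text
t: 17.05
tcp_pos: [0.5952, 0.2296, 0.0446]
tcp_rot: [0.0, 1.0, 0.0, 0.0]
force: [1.3, -0.1, -0.5]
width: 0.0114
finger_force: 20.0
```

Call:
carry_out:
  plan:
    - [0, 0, 0, 0.002, 0, 0, 0]
    - [0, 0, 0, 0.0005, 0, 0, 0]
    - [0.25, 0, 0, 0, 0, 0, 0]
    - [0.25, 0, 0, 0, 0, 0, 0]
    - [0.25, 0, 0, 0, 0, 0, 0]
    - [0.25, 0, 0, -0.02, 0, 0, 0]
    - [0.25, 0, 0, -0.045, 0, 0, 0]
    - [0.25, 0, 0, -0.045, 0, 0, 0]
    - [0.25, 0.02, 0.04, -0.045, 0, 0, 0]
    - [0.25, 0.04, 0.06, 0, 0, 0, 0]

```text
t: 18.3
tcp_pos: [0.5416, 0.3217, 0.2014]
tcp_rot: [0.001, 1.0, 0.002, 0.003]
force: [0.8, 0.9, 0.0]
width: 0.0235
finger_force: 0.0
```

Call:
carry_out:
  plan:
    - [0.25, 0.04, 0.06, 0, 0, 0, 0]
    - [0.25, 0.04, 0.06, 0, 0, 0, 0]
    - [0.25, 0, 0, 0, 0, 0, 0]
    - [0.25, 0, 0, 0, 0, 0, 0]

```text
t: 18.8
tcp_pos: [0.4714, 0.4248, 0.1969]
tcp_rot: [-0.0, 1.0, 0.0, 0.0]
force: [0.5, 0.0, 0.8]
width: 0.0239
finger_force: 0.0
```

```bash
python3 - <<'E'
from h import *
f=bot.grab_frame("top"); P=cloud(f)
g=bot.grab_frame("scene")
cv2.imwrite("pics/end.png",np.hstack([cv2.resize(f["color"][130:290,40:460],(790,300)) ]) if 0 else np.vstack([cv2.resize(f["color"][130:290,40:460],(760,290)),cv2.resize(g["color"][150:290,100:480],(760,290))]))
T=dict(S20=((.5915,.2672),(-.084,.996),-1),M40=((.5765,-.0198),(.125,.992),1),L50=((.6275,-.2543),(-.09,.996),-1))
for n,(c,e,s) in T.items():
    p=np.array(c)+s*.038*np.array(e)
    m=(P[...,2]>.055)&(P[...,2]<.075)&(np.hypot(*(P[...,:2]-p).transpose(2,0,1))<.035)
    q=P[m].mean(0); d=q[:2]-p; print(n,m.sum(),q.round(4),"off pocket x,y",round(d@[e[1],-e[0]],4),round(d@np.array(e),4))
E
```

```text
S20 28 [0.5937 0.228  0.0619] off pocket x,y -0.0011 -0.0012
M40 27 [0.582  0.0135 0.0619] off pocket x,y 0.0013 -0.0043
L50 26 [ 0.6295 -0.2925  0.0623] off pocket x,y -0.0015 -0.0002
```

View pics/end.png

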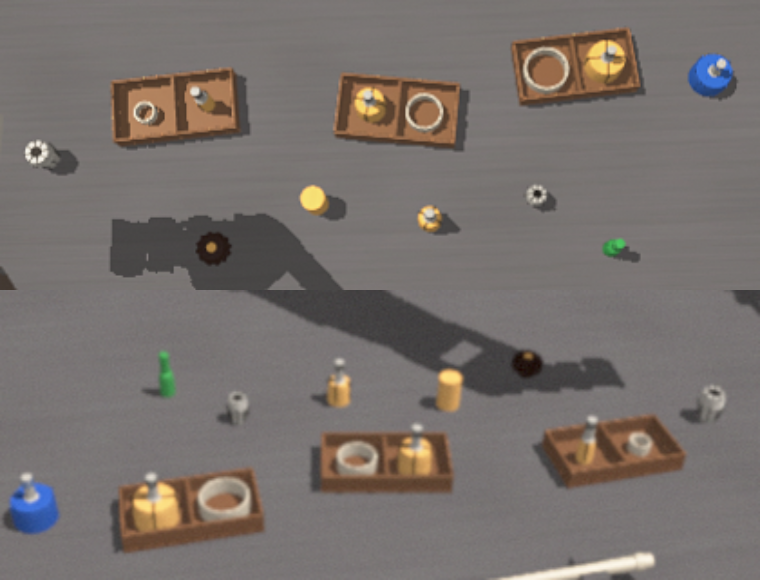

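The pictures show all three plugs standing upright in the right pockets, within 5 mm of centre. The bands, the 30 mm plug and the look-alikes haven't moved. I'll hand the job in.

```bash
python3 -c "
from station import bot
print(bot.close_job())"
```

```text
the job is handed in; nothing more can be done
None
```

The job is handed in: the 20, 40 and 50 mm plugs stand upright, stud up, in the empty pockets of the small, medium and large trays, each within 5 mm of the pocket centre; the bands and the 30 mm plug looked unmoved in the last pictures, and the hand-in returned no verdict.

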